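# Set the reorder tags on the bench parts rack

### The arm

A 6-joint arm with a two-finger parallel gripper is mounted at the origin on a cart in front of the work surface, level with it; the furniture and walls round the work are solid. World frame = base frame: x ahead of the robot, y to its left, z up, the work surface at z = 0. Lengths are in m, angles in degrees, forces in N, time in s.
With the tool pointing down it reaches from about 0.4 to 0.825 m from the base axis. Payload 7 kg.
Tool frame: the origin (TCP) lies midway between the tips of the shut fingers; the grasp point (between the pads) lies 19 mm behind it; z points along the fingers, y is the line along which they close (so a half turn about z gives the same grasp; the last joint's range is limited). The gripper opens to 88 mm and grips with 3 to 60 N. Pads are 19 mm wide; open, the fingers measure 130 mm over their backs; the gripper's body (78 mm by 193 mm) begins 47 mm behind the grasp point.
Start: joints at [79.876, 20.546, 0.682, 0, -70.136, -16.507], TCP at [0.303, 0.603, 0.227] pointing down, gripper open.
Joint ranges: [-176.03, 176.03], [-82.01, 121.73], [-58.28, 71.71], [-173.87, 95.51], [-174.79, -0.11], [-173.66, 173.66]. Speed limits (degrees/s): [136.94, 136.94, 172.46, 180, 180, 180].

### API

Orientations are given as [roll, pitch, yaw] about the fixed x, y, z axes, in that order (R = Rz(yaw) Ry(pitch) Rx(roll)).
In Python, from plant import telemetry, viewer, workorder gives the robot as it stands. The module is installed in compiled form; this text tells all that it offers.
- The arm moves only by the tool carry_out, never from a script. Its argument "rows" is a list of rows, each a list of 6 numbers: the shift along the tool's x, y, z in m, then the turn, a rotation vector about the tool's x, y, z in rad. In form: [[tx, ty, tz, ax, ay, az], ...]. A call has 1 to 8 rows; each row is the pose to reach, as a shift and turn from the pose commanded when the call began, along the tool's axes at that moment; what a row does not reach only later rows make up. A row lasts 1/8 s, in which the tool goes at most 62.5 mm and 10.7 degrees, less where a joint would pass 70% of its speed; a pose out of reach is approached as far as the arm can. A call with a gripper value outside its range is refused whole. "grip" is the gripper's target within -1 to 1 (fully open at 1, half-way at 0, shut at -1), set as the call begins (left out, the last holds). The fingers move at their own pace and stop on an object; the grip force is fixed at half the most. Time passes only in rows, so rows that repeat a pose let the fingers close. It gives the time, the measured TCP pose, the force, the opening and the grip force at its end, in the units of the state.
- telemetry.get_obs(): the state, without advancing time (a new reading comes with each control period).
- viewer.snapshot(name): name is "side" or "top" or "wrist"; returns the picture (480x640x3 uint8, red, green, blue); there is no depth.
- viewer.camera_info(name): a dict with "intrinsics" (3x3 intrinsics, pixels), "extrinsics" (4x4, takes a point from camera to world coordinates); the wrist camera has in their place "tool_from_camera" (4x4, takes a point from camera to tool coordinates, whose origin is the TCP and whose axes are the flange's). Camera axes: x right, y down, z forward; pixel columns grow to the right and rows downward; lengths in m; the calibration is good to about 2 mm. A picture is of the moment at which its call begins: read the wrist's pose just before it. camera_info takes no time and is no camera call.
- workorder.close_job(): hands the job in; it is judged then, once.
The state is a dict: "clock": time; "joint_pos": joint angles; "qvel": joint speeds; "tau": joint torques, N m; "tool_pos": TCP position; "orientation": TCP orientation; "force": force on the tool from outside, world axes, zero at the start; "moment": the same for the moment, N m; "opening": finger opening in m; "gripper_force": force on a finger pad.
Only numpy, scipy, OpenCV 4.12 (cv2) and the standard library are available. Lean on these libraries where they do the work, as an engineer would, in place of code of your own. Each camera call takes 0.05 s, during which the arm holds its last target. There are 200 camera calls.

### The job

Stock check at the small-parts rack: with a fingertip, push the hinged tags over so that the two full bins show green and the nearly empty bin shows red; each tag belongs to the bin straight behind it and shows the face that is turned up. A tag may already be right. Flip the tags lightly, without pinching them, and let each drop onto its rest; leave the bins and everything else on the bench standing where they are.

Things in the scene. Friction and masses are not known exactly. Their poses are not given: they have to be found in the camera images.
- parts_rack: fixed grey bench rack, 190 deep x 355 wide. Origin on the bench under the middle of the row of tags; x toward the bins, away from the person; y left along the row. Three places 115 apart along y, a tag in front of each bin. Tag axles at height 48, parallel to x. Bin fronts at x +46, back plate at x +157, 88 high.
- bin_bolts: loose blue open parts bin, 104 deep x 102 wide x 56 high (front wall 30), standing on the rack's deck 14 above the bench; FULL: heaped with zinc hex bolts. Origin: centre of its underside; -x is its low front. Its tag is the one straight in front of it, 99 from the origin. Bystander: leave it standing.
- bin_nuts: loose blue open parts bin, 104 deep x 102 wide x 56 high (front wall 30), standing on the rack's deck 14 above the bench; FULL: heaped with brass hex nuts. Origin: centre of its underside; -x is its low front. Its tag is the one straight in front of it, 99 from the origin. Bystander: leave it standing.
- bin_washers: loose blue open parts bin, 104 deep x 102 wide x 56 high (front wall 30), standing on the rack's deck 14 above the bench; NOT full: only three washers left on its floor. Origin: centre of its underside; -x is its low front. Its tag is the one straight in front of it, 99 from the origin. Bystander: leave it standing.
- tag_a (a joint): hinge of one of the three flip tags (any may stand before any bin): a free-swinging grey flap, 50 wide, 4 thick, red on one face (white bar), green on the other (white disc). 0 = leaning left (+y of the rack) at 45 deg, RED up; 1.57 = leaning right at 45 deg, GREEN up; upright at 0.79. It falls by its weight (40 g) to the nearer rest. A level push of about 1 N on its free edge, across the axle, tips it over.
- tag_b (a joint): hinge of one of the three flip tags (any may stand before any bin): a free-swinging grey flap, 50 wide, 4 thick, red on one face (white bar), green on the other (white disc). 0 = leaning left (+y of the rack) at 45 deg, RED up; 1.57 = leaning right at 45 deg, GREEN up; upright at 0.79. It falls by its weight (40 g) to the nearer rest. A level push of about 1 N on its free edge, across the axle, tips it over.
- tag_c (a joint): hinge of one of the three flip tags (any may stand before any bin): a free-swinging grey flap, 50 wide, 4 thick, red on one face (white bar), green on the other (white disc). 0 = leaning left (+y of the rack) at 45 deg, RED up; 1.57 = leaning right at 45 deg, GREEN up; upright at 0.79. It falls by its weight (40 g) to the nearer rest. A level push of about 1 N on its free edge, across the axle, tips it over.
- hinge_a (a point): point on the axle in the middle of tag_a, 48 above the bench; x along the axle toward the bins, y left. An aluminium V seat under the tag rises to 10 above the axle, 15 to either side of it; black lugs at x +-28 rise 6 above it. The tag drops over once the finger's leading side is 5 to 12 past the axle; farther on it presses the tag into the seat.
- edge_a (a point): middle of the black free-turning roller (diameter 9, 43 long) that forms the free edge of tag_a, 44 from the axle; it rolls along a finger that pushes it from outside. Let the fingertip reach 10 to 18 below its middle: higher up the tip jams on it. At rest it is 31 above the axle and 31 to its left (red up) or right (green up).
- hinge_b (a point): point on the axle in the middle of tag_b, 48 above the bench; x along the axle toward the bins, y left. An aluminium V seat under the tag rises to 10 above the axle, 15 to either side of it; black lugs at x +-28 rise 6 above it. The tag drops over once the finger's leading side is 5 to 12 past the axle; farther on it presses the tag into the seat.
- edge_b (a point): middle of the black free-turning roller (diameter 9, 43 long) that forms the free edge of tag_b, 44 from the axle; it rolls along a finger that pushes it from outside. Let the fingertip reach 10 to 18 below its middle: higher up the tip jams on it. At rest it is 31 above the axle and 31 to its left (red up) or right (green up).
- hinge_c (a point): point on the axle in the middle of tag_c, 48 above the bench; x along the axle toward the bins, y left. An aluminium V seat under the tag rises to 10 above the axle, 15 to either side of it; black lugs at x +-28 rise 6 above it. The tag drops over once the finger's leading side is 5 to 12 past the axle; farther on it presses the tag into the seat.
- edge_c (a point): middle of the black free-turning roller (diameter 9, 43 long) that forms the free edge of tag_c, 44 from the axle; it rolls along a finger that pushes it from outside. Let the fingertip reach 10 to 18 below its middle: higher up the tip jams on it. At rest it is 31 above the axle and 31 to its left (red up) or right (green up).
- carton: loose beige carton of screws, 64x85x45, left of the rack. Origin: centre of its underside. Bystander: leave it.
- pocket_tape: loose black and yellow tape measure, 63x89x62, standing in front of the rack. Origin: centre of its underside. Bystander: leave it.
- glue: loose white glue bottle with a red cap, 36x42x106, standing in front of the rack's left end. Origin: centre of its underside. Bystander: leave it.

How it is judged (in metres and radians):
At the end, for the whole second after the job is handed in: the tags in front of the bolt bin and the nut bin lie at rest leaning right, green up (joint above 1.45), the tag in front of the washer bin lies at rest leaning left, red up (joint below 0.12) (value of joint each of tag_a, tag_b above 1.45 rad and value of joint tag_c below 0.12 rad and velocity of joint tag_a between -0.2 and 0.2 rad/s and velocity of joint tag_b between -0.2 and 0.2 rad/s and velocity of joint tag_c between -0.2 and 0.2 rad/s); the robot touches nothing.
It fails at once if a bin is lifted, tipped or shoved (moved more than 15 mm or tilted 0.25 rad) (distance of any of bin_bolts, bin_nuts, bin_washers from where it was at the start of the episode above 0.015 m or angle between any of bin_bolts, bin_nuts, bin_washers's own z axis and vertical above 0.25 rad).
It fails at once if a tag is pinched or pressed hard (more than 30 N) (contact force between the fingers and tag_a above 30 N or contact force between the fingers and tag_b above 30 N or contact force between the fingers and tag_c above 30 N).
It fails at once if the carton, tape measure or glue is moved by more than 20 mm (distance of any of carton, pocket_tape, glue from where it was at the start of the episode above 0.02 m).
It also fails if it takes over 32 s, if anything falls off the work surface, if the arm or the gripper's body presses on something with over 40 N, if the wrist force passes 120 N, or if a joint passes its speed limit or range.

## Working session

There is one attempt and no reset: what is moved stays moved. The work goes in short steps, Python scripts to look and compute and a tool call to move; the robot and the scene stay as the last step left them, time stands still between calls to the robot, and variables do not carry over. Pictures are saved under pics/ and viewed, at most 10 in all, crops included, and the job is handed in when it is done.

Besides the shell and the picture viewer there is one more tool, called after "Request:" by a JSON object that holds its "method" and its "body", one argument or row to a line. carry_out: Moves the arm, as the interface text tells. Its arguments: {"type":"object","properties":{"rows":{"type":"array"},"grip":{"type":"number"}},"required":["rows"]}

```bash
mkdir -p pics; python3 - <<'E'
from plant import telemetry, viewer
import cv2,numpy as np
for n in("top","side"):
    cv2.imwrite(f"pics/{n}0.png",viewer.snapshot(n)[:,:,::-1]); i=viewer.camera_info(n);print(n,np.round(i["intrinsics"],1).tolist(),np.round(i["extrinsics"],4).tolist())
o=telemetry.get_obs();print(o["clock"],o["tool_pos"],o["orientation"],o["opening"])
E
```

```text
top [[525.9, 0.0, 316.3], [0.0, 525.9, 245.5], [0.0, 0.0, 1.0]] [[0.0274, -0.996, 0.085, 0.4575], [-0.9992, -0.0249, 0.0305, 0.3638], [-0.0283, -0.0858, -0.9959, 0.9397], [0.0, 0.0, 0.0, 1.0]]
side [[615.4, 0.0, 319.7], [0.0, 615.4, 237.7], [0.0, 0.0, 1.0]] [[-0.8284, -0.3026, 0.4714, -0.0377], [-0.5601, 0.4353, -0.7049, 1.1812], [0.0081, -0.8479, -0.5301, 0.6847], [0.0, 0.0, 0.0, 1.0]]
0.1 [0.30239604 0.60299104 0.22572768] [ 1.79915678e+02 -1.01065877e-02 -2.66339937e+01] 0.08774720122741417
```

View pics/top0.png

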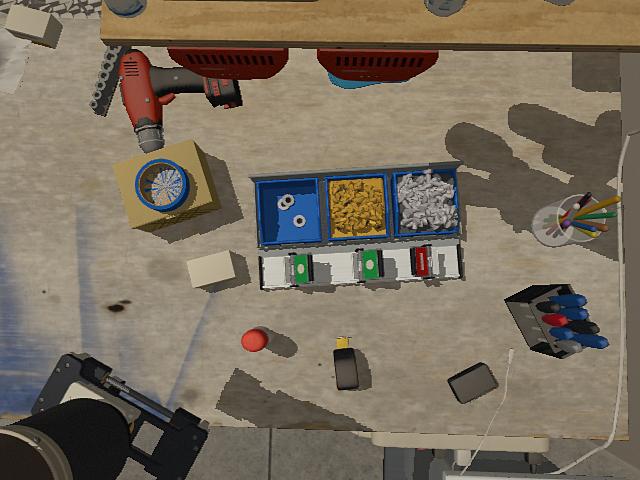

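View pics/side0.png

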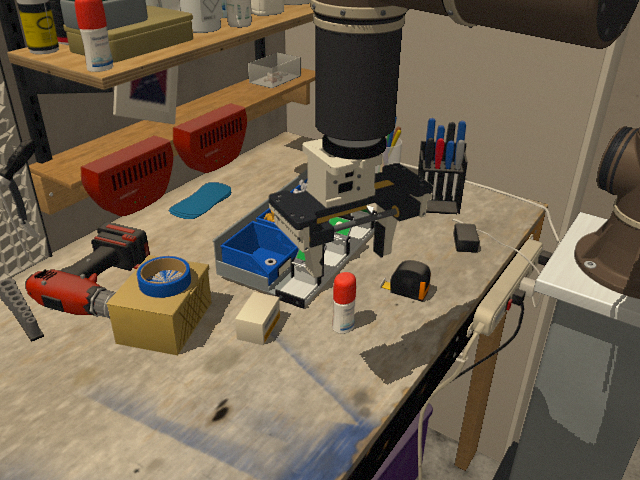

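The top view shows washers on the left, nuts in the middle and bolts on the right. The tags there are green (302,268), green (370,264) and red (424,261), so the left and right tags need flipping. I'll zoom in to locate them.

```bash
python3 - <<'E'
import cv2
a=cv2.imread("pics/top0.png")[160:310,245:475]
cv2.imwrite("pics/c.png",cv2.resize(a,None,fx=3.4,fy=3.4,interpolation=cv2.INTER_CUBIC))
E
```

```text
(no output)
```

View pics/c.png

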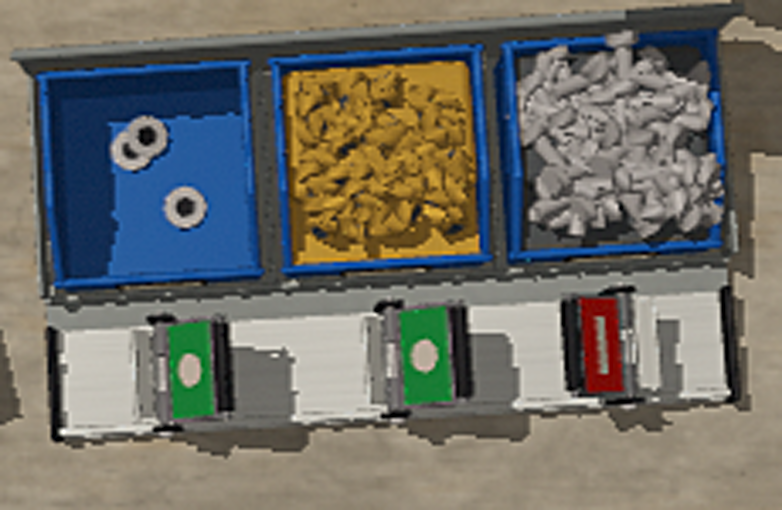

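The crop shows rollers at about (222,365), (460,352) and (571,346), with lugs at about (160,320)/(170,421), (388,308)/(397,414) and (627,293)/(630,399). I'll fit the rack pose to these.

```bash
cat > h.py <<'E'
import numpy as np
from plant import viewer
from scipy.optimize import least_squares
i=viewer.camera_info("top");K=np.array(i["intrinsics"]);T=np.array(i["extrinsics"])
def proj(P):
    c=(np.asarray(P)-T[:3,3])@T[:3,:3]; p=c@K.T; return p[:,:2]/p[:,2:]
def ray(uv,z):
    d=T[:3,:3]@np.linalg.inv(K)@[*uv,1]; return T[:3,3]+d*(z-T[2,3])/d[2]
E
python3 - <<'E'
from h import *
obs=[((222,365),(0,115-31,79)),((460,352),(0,-31,79)),((571,346),(0,-115+31,79)),
((160,320),(28,115,54)),((170,421),(-28,115,54)),((388,308),(28,0,54)),((397,414),(-28,0,54)),((627,293),(28,-115,54)),((630,399),(-28,-115,54))]
uv=np.array([(np.array(a)+.5)/3.4-.5+[245,160] for a,_ in obs]);L=np.array([b for _,b in obs])/1000
def W(p,L=L):
    c,s=np.cos(p[2]),np.sin(p[2]);return np.c_[p[0]+c*L[:,0]-s*L[:,1],p[1]+s*L[:,0]+c*L[:,1],L[:,2]]
r=least_squares(lambda p:(proj(W(p))-uv).ravel(),[.4,.35,0])
print(r.x,np.degrees(r.x[2]));print(np.round(r.fun.reshape(-1,2),1).tolist())
print(W(r.x,np.array([[0,.115,.048],[0,0,.048],[0,-.115,.048],[0,.084,.079],[0,-.084,.079]])))
for n,uvv,z in(("carton",(212,270),.045),("tape",(345,365),.062),("glue",(255,340),.106)):print(n,ray(uvv,z))
E
```

```text
[0.50182844 0.31554147 0.08002428] 4.585053519433994
[[0.2, 0.2], [0.5, 0.2], [0.4, 0.2], [-0.1, -1.5], [-1.4, 2.0], [0.8, -1.7], [0.2, 0.4], [-1.0, -1.0], [0.5, 1.1]]
[[0.49263547 0.43017344 0.048     ]
 [0.50182844 0.31554147 0.048     ]
 [0.51102141 0.20090949 0.048     ]
 [0.49511357 0.39927265 0.079     ]
 [0.50854331 0.23181029 0.079     ]]
carton [0.48736087 0.56853034 0.045     ]
tape [0.33683452 0.33819598 0.062     ]
glue [0.3771527  0.48166818 0.106     ]
```

Request:
{"method": "carry_out", "body": {
  "rows": [
    [0.035,0.0156,0,0,0,0.1283],
    [0.0703,0.0312,0,0,0,0.2566],
    [0.1055,0.0468,0,0,0,0.385],
    [0.1406,0.0625,0,0,0,0.513],
    [0.1758,0.078,0,0,0,0.641],
    [0.211,0.0937,0,0,0,0.77],
    [0.246,0.1093,0,0,0,0.898],
    [0.2812,0.1249,0,0,0,1.026]
  ],
  "grip": -1
}}

```text
clock: 1.1
tool_pos: [0.4984, 0.3645, 0.2262]
orientation: [180.0, -0.0, -85.7]
force: [-0.1, 0.0, -0.0]
opening: 0.0134
gripper_force: 0.0
```

Request:
{"method": "carry_out", "body": {
  "rows": [
    [0,0,0,0,0,0],
    [0,0,0.03,0,0,0],
    [0,0,0.06,0,0,0],
    [0,0,0.09,0,0,0],
    [0,0,0.1,0,0,0],
    [0,0,0.11,0,0,0],
    [0,0,0.11,0,0,0]
  ]
}}

```text
clock: 1.98
tool_pos: [0.4979, 0.3658, 0.1166]
orientation: [180.0, -0.0, -85.4]
force: [-0.2, 1.1, -0.1]
opening: 0.0005
gripper_force: 0.0
```

```bash
python3 - <<'E'
from plant import telemetry, viewer
import cv2
o=telemetry.get_obs();print(o["clock"],o["tool_pos"],o["orientation"],o["opening"],o["force"])
a=viewer.snapshot("wrist")[:,:,::-1];b=viewer.snapshot("side")[150:320,190:410,::-1]
cv2.imwrite("pics/w1.png",a);cv2.imwrite("pics/s1.png",cv2.resize(b,None,fx=3.4,fy=3.4,interpolation=2))
E
```

```text
1.975 [0.49789472 0.36583436 0.11656087] [ 1.79994258e+02 -9.32091335e-03 -8.53953993e+01] 0.0005481499978087065 [-0.23463188  1.05499031 -0.07476586]
```

View pics/s1.png

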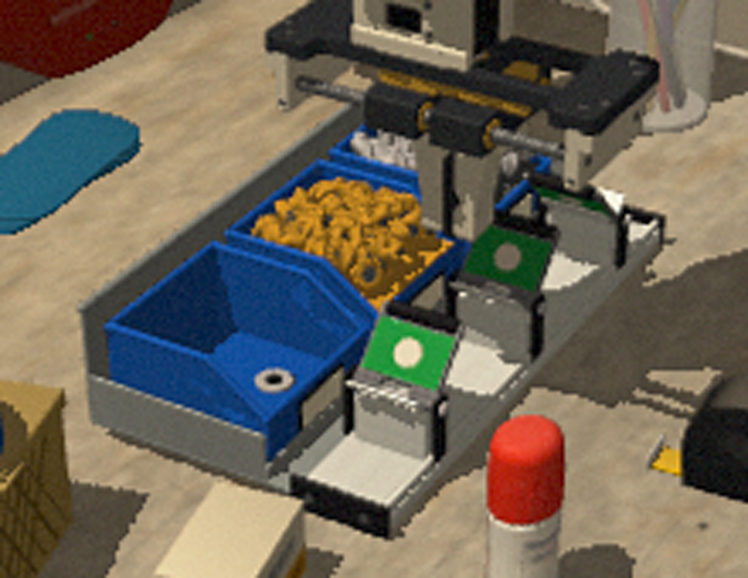

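View pics/w1.png

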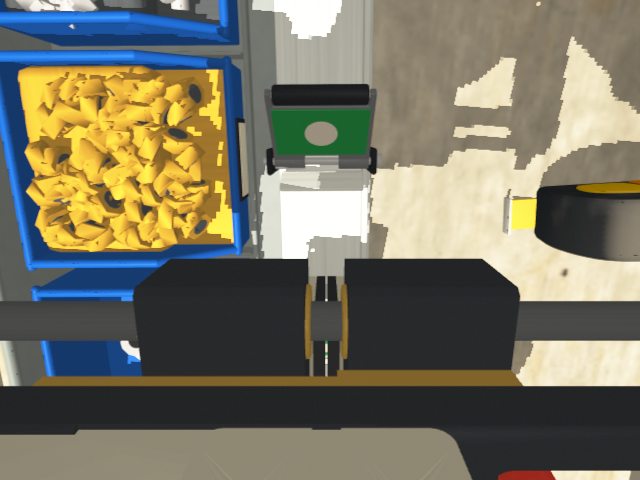

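The wrist view shows the shut fingers above the deck in the gap, clear of the middle tag (320,130). Next I descend to about 14 mm below the roller's middle and push left.

Request:
{"method": "carry_out", "body": {
  "rows": [
    [0,0,0.015,0,0,0],
    [0,0,0.03,0,0,0],
    [0,0,0.045,0,0,0],
    [0,0,0.0515,0,0,0],
    [0,0,0.0515,0,0,0]
  ]
}}

```text
clock: 2.7
tool_pos: [0.4977, 0.3654, 0.0642]
orientation: [179.9, -0.1, -85.4]
force: [-0.3, 0.4, -0.3]
opening: 0.0004
gripper_force: 0.0
```

Request:
{"method": "carry_out", "body": {
  "rows": [
    [-0.006,0,0,0,0,0],
    [-0.012,0,0,0,0,0],
    [-0.018,0,0,0,0,0],
    [-0.023,0,0,0,0,0],
    [-0.028,0,0,0,0,0],
    [-0.033,0,0,0,0,0],
    [-0.038,0,0,0,0,0],
    [-0.043,0,0,0,0,0]
  ]
}}

```text
clock: 3.7
tool_pos: [0.4945, 0.4088, 0.065]
orientation: [180.0, -0.0, -85.4]
force: [0.8, 0.4, -0.0]
opening: 0.0004
gripper_force: 0.0
```

Request:
{"method": "carry_out", "body": {
  "rows": [
    [-0.004,0,0,0,0,0],
    [-0.008,0,0,0,0,0],
    [-0.012,0,0,0,0,0],
    [-0.016,0,0,0,0,0],
    [-0.02,0,0,0,0,0],
    [-0.02,0,0,0,0,0]
  ]
}}

```text
clock: 4.45
tool_pos: [0.4929, 0.4288, 0.065]
orientation: [-180.0, 0.0, -85.4]
force: [-0.8, -0.5, 0.1]
opening: 0.0002
gripper_force: 0.0
```

```bash
python3 - <<'E'
from plant import telemetry, viewer
import cv2
o=telemetry.get_obs();print(o["clock"],o["tool_pos"],o["force"])
b=viewer.snapshot("side")[150:320,190:410,::-1]
cv2.imwrite("pics/s2.png",cv2.resize(b,None,fx=3.4,fy=3.4,interpolation=2))
E
```

```text
4.45 [0.49289653 0.42876372 0.06503482] [-0.8028798  -0.53982084  0.0994301 ]
```

View pics/s2.png

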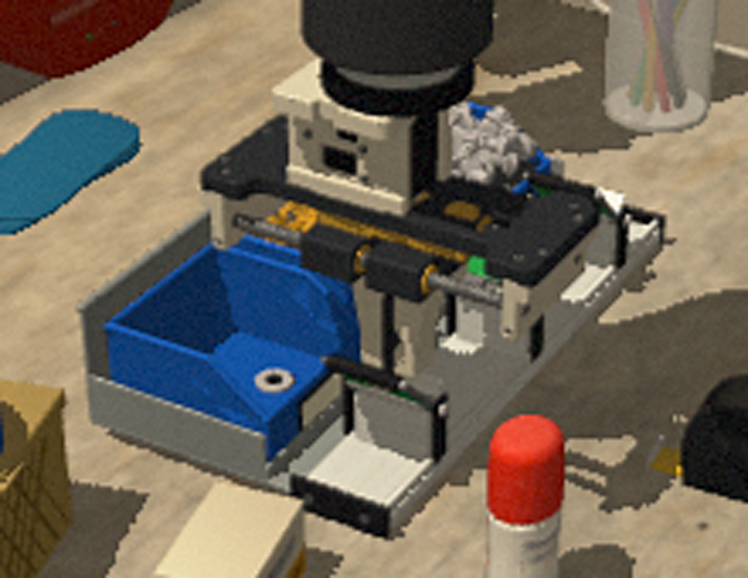

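The left tag now leans left, with its roller at about (370,372). I lift off, go over to the right tag and descend on its left side.

Request:
{"method": "carry_out", "body": {
  "rows": [
    [0.004,0,-0.015,0,0,0],
    [0.004,0,-0.04,0,0,0],
    [0.004,0,-0.075,0,0,0],
    [0.03,0,-0.085,0,0,0],
    [0.07,0,-0.085,0,0,0],
    [0.11,0,-0.085,0,0,0],
    [0.15,0,-0.085,0,0,0],
    [0.1715,0,-0.085,0,0,0]
  ]
}}

```text
clock: 5.5
tool_pos: [0.5063, 0.2547, 0.1505]
orientation: [180.0, 0.0, -85.5]
force: [0.1, 0.4, 0.2]
opening: 0.0004
gripper_force: 0.0
```

Request:
{"method": "carry_out", "body": {
  "rows": [
    [0,0,0,0,0,0],
    [0,0,0,0,0,0],
    [0,0,0.02,0,0,0],
    [0,0,0.04,0,0,0]
  ]
}}

```text
clock: 6.0
tool_pos: [0.5067, 0.2587, 0.1096]
orientation: [-180.0, 0.0, -85.4]
force: [0.2, -0.1, -0.6]
opening: 0.0001
gripper_force: 0.0
```

```bash
python3 - <<'E'
from plant import telemetry, viewer
import cv2
o=telemetry.get_obs();print(o["clock"],o["tool_pos"],o["force"])
cv2.imwrite("pics/w3.png",viewer.snapshot("wrist")[:,:,::-1])
E
```

```text
6.0 [0.50670922 0.25871946 0.10964758] [ 0.21018256 -0.0792141  -0.5695173 ]
```

View pics/w3.png

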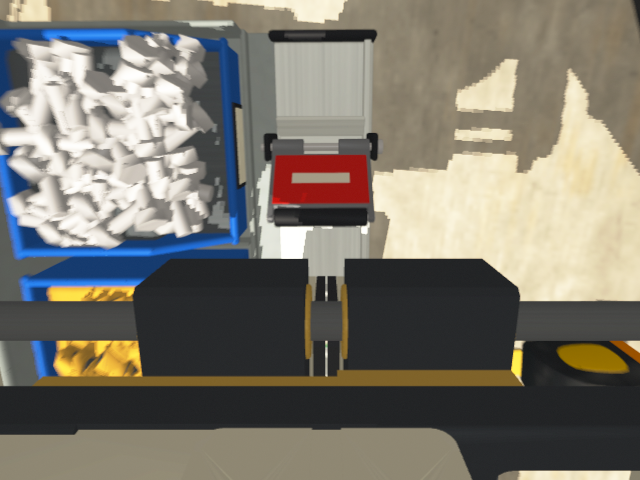

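The red tag's roller (320,215) lies just ahead of the fingers with a gap between them. Now I descend and push right.

Request:
{"method": "carry_out", "body": {
  "rows": [
    [0,0,0.015,0,0,0],
    [0,0,0.03,0,0,0],
    [0,0,0.04,0,0,0],
    [0,0,0.045,0,0,0],
    [0,0,0.045,0,0,0]
  ]
}}

```text
clock: 6.68
tool_pos: [0.5066, 0.2574, 0.0649]
orientation: [180.0, -0.0, -85.4]
force: [0.2, -0.5, -0.5]
opening: 0.0005
gripper_force: 0.0
```

Request:
{"method": "carry_out", "body": {
  "rows": [
    [0.005,0,0,0,0,0],
    [0.01,0,0,0,0,0],
    [0.015,0,0,0,0,0],
    [0.02,0,0,0,0,0],
    [0.025,0,0,0,0,0],
    [0.03,0,0,0,0,0],
    [0.035,0,0,0,0,0],
    [0.04,0,0,0,0,0]
  ]
}}

```text
clock: 7.68
tool_pos: [0.5098, 0.2173, 0.065]
orientation: [180.0, -0.0, -85.4]
force: [-0.4, 0.8, 0.2]
opening: 0.0005
gripper_force: 0.0
```

Request:
{"method": "carry_out", "body": {
  "rows": [
    [0.004,0,0,0,0,0],
    [0.008,0,0,0,0,0],
    [0.012,0,0,0,0,0],
    [0.016,0,0,0,0,0],
    [0.016,0,0,0,0,0],
    [0.016,0,0,0,0,0]
  ]
}}

```text
clock: 8.43
tool_pos: [0.5111, 0.2017, 0.0651]
orientation: [-180.0, -0.0, -85.4]
force: [-1.0, 0.6, -0.0]
opening: 0.0006
gripper_force: 0.0
```

Request:
{"method": "carry_out", "body": {
  "rows": [
    [-0.004,0,-0.015,0,0,0],
    [-0.004,0,-0.05,0,0,0],
    [-0.004,0,-0.1,0,0,0],
    [-0.004,0,-0.15,0,0,0],
    [0.046,0,-0.17,0,0,0],
    [0.096,0,-0.17,0,0,0],
    [0.146,0,-0.17,0,0,0],
    [0.146,0,-0.17,0,0,0]
  ]
}}

```text
clock: 9.43
tool_pos: [0.5227, 0.0538, 0.2365]
orientation: [-179.9, 0.0, -85.6]
force: [-0.0, 1.0, 0.3]
opening: 0.0007
gripper_force: 0.0
```

```bash
python3 - <<'E'
from plant import telemetry, viewer
import cv2
o=telemetry.get_obs();print(o["clock"],o["tool_pos"],o["force"])
b=viewer.snapshot("top")[150:330,170:480,::-1]
cv2.imwrite("pics/t4.png",cv2.resize(b,None,fx=2.5,fy=2.5,interpolation=2))
E
```

```text
9.425 [0.52269997 0.05378757 0.23645226] [-0.03106768  0.96385629  0.26313581]
```

View pics/t4.png

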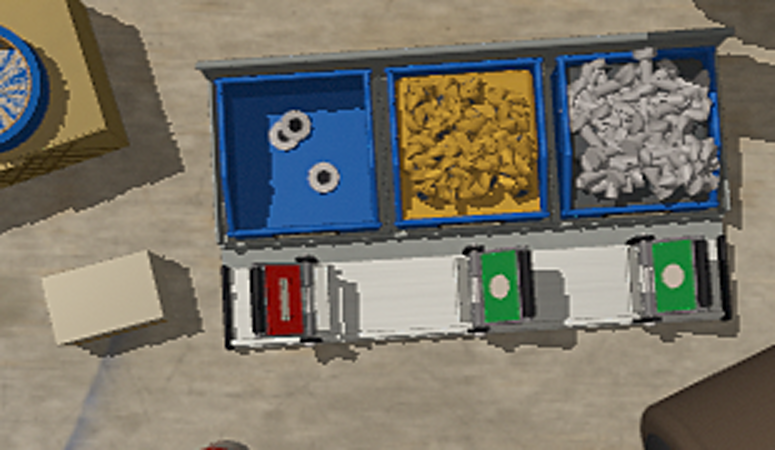

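The picture shows washers red (283,298), nuts green (500,287) and bolts green (674,276), with the bins where they were. The arm is clear, so I hand the job in.

```bash
python3 -c "
from plant import workorder
print(workorder.close_job())"
```

```text
the job is handed in; nothing more can be done
None
```

The job is handed in: the final picture shows the bolt and nut tags green and the washer tag red, with the bins unmoved and the arm clear; the hand-in call returned no verdict.

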